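# Hang the rinsed office tumblers on their draining pegs

### The job

The office tumblers have just been rinsed. Hang the orange tumbler on the orange draining peg and the green tumbler on the green peg, mouth down and fully home so that they can drain; lower each one on to its peg rather than dropping it.

Things in the scene. Friction and masses are not known exactly. Their poses are not given: they have to be found in the camera images.
- tumbler_orange: Plain round orange plastic tumbler, mouth down on a rubber mat. 100 mm tall, outside diameter 65 mm at the mouth, 58 mm at the closed end, wall 3 mm, about 120 g. Origin: centre of the mouth; z points to the closed end (up when mouth down), whose inside lies at z = 95 mm. Yaw does not matter. Grip across the outside 65 to 70 mm above the mouth (60 mm wide).
- tumbler_green: Plain round green plastic tumbler, mouth down on a rubber mat. 100 mm tall, outside diameter 65 mm at the mouth, 58 mm at the closed end, wall 3 mm, about 120 g. Origin: centre of the mouth; z points to the closed end (up when mouth down), whose inside lies at z = 95 mm. Yaw does not matter. Grip across the outside 65 to 70 mm above the mouth (60 mm wide).
- peg_orange_tip (a point): The very end of the orange draining peg, a fixed round rod tapering from 36 to 25 mm, its end round, on a round foot in a steel tray. Own axes: z vertical; the rod leans 0.3 rad from vertical towards -x (to the robot): foot to end is 125 mm along (-0.296, 0, 0.955). Pegs stand 140 mm apart along y. A tumbler fully home rests its closed end on this point.
- peg_green_tip (a point): The very end of the green draining peg, a fixed round rod tapering from 36 to 25 mm, its end round, on a round foot in a steel tray. Own axes: z vertical; the rod leans 0.3 rad from vertical towards -x (to the robot): foot to end is 125 mm along (-0.296, 0, 0.955). Pegs stand 140 mm apart along y. A tumbler fully home rests its closed end on this point.
Things that resemble listed ones, but are neither listed nor needed, are in the scene too. Leave any pink or yellow look-alike of the tumbler_orange alone.

How it is judged:
By the outcome, as a careful person would: the job done as asked, in the order asked, and still so for the second after the job is handed in, with the robot touching nothing.
It also fails if it takes over 64 s, if anything falls off the work surface, if the arm or the gripper's body presses on something with over 40 N, if the wrist force passes 120 N, or if a joint passes its speed limit or range.

### The arm

A 6-joint arm with a two-finger parallel gripper is mounted at the origin on the work surface. World frame = base frame: x ahead of the robot, y to its left, z up, the work surface at z = 0. Lengths are in m, angles in rad, forces in N, time in s.
With the tool pointing down it reaches from about 0.3 to 0.775 m from the base axis. Payload 14.6 kg.
Tool frame: the origin (TCP) lies at the very end of the fingers, on their centre line; the grasp point (between the pads) lies 19 mm behind it; z points along the fingers, x is the direction in which the jaws open and shut, and the axes are right-handed (so a half turn about z gives the same grasp; the last joint's range is limited). The gripper opens to 94 mm and grips with 3 to 60 N. Pads are 16 mm wide; open, the fingers measure 119 mm over their backs; the gripper's body (75 mm by 177 mm) begins 78 mm behind the grasp point.
Start: joints at [1.045, 0.3, 1.521, -0, 1.321, -0.067], TCP at [0.244, 0.493, 0.205] pointing down, gripper open.
Joint ranges: [-3.03, 3.03], [-0.79, 2.21], [0.23, 2.52], [-1.04, 4.18], [0, 3.07], [-2.55, 2.55]. Speed limits (rad/s): [2.22, 2.22, 2.57, 3.14, 3.14, 3.14].

### API

Orientations are given as [roll, pitch, yaw] about the fixed x, y, z axes, in that order (R = Rz(yaw) Ry(pitch) Rx(roll)).
In Python, from station import ctrl gives the robot as it stands.
- The arm moves only by the shell command python3 -m inch 'ROWS' [FORCE]. ROWS is JSON, one flat list of numbers, 7 for each row, row after row: the shift along the tool's x, y, z in cm, then the turn, a rotation vector about the tool's x, y, z in rad, then the opening, from 0 (shut) to 1 (fully open). In form: [tx, ty, tz, wx, wy, wz, claw, tx, ty, tz, wx, wy, wz, claw, ...]. A call has 1 to 20 rows; each row shifts and turns the commanded pose from where the row before left it, along the tool's axes as they then stand; what a row does not reach is not made up. A row lasts 1/8 s, in which the tool goes at most 62.5 mm and 10.7 degrees, less where a joint would pass 70% of its speed; a pose out of reach is approached as far as the arm can. A call is refused whole if a number of a shift passes 6.25 or a number of a turn 0.188, either way. A call with a gripper value outside its range is refused whole. The fingers move at their own pace and stop on an object; FORCE is the grip in N (left out, the last holds). Time passes only in rows, so rows that do not move let the fingers close. It gives the time, the measured TCP pose, the force and the opening at its end, in the units of the state.
- ctrl.get_obs(): the state, without advancing time (a new reading comes with each control period).
- ctrl.camera(name): name is "scene" or "side" or "wrist"; returns (picture, depth): 384x512x3 uint8, red, green, blue; 384x512 float32, m along the optical axis (not along the pixel's ray), 0 where there is no reading.
- ctrl.camera_params(name): a dict with "vertical_fov" (degrees; the focal length in pixels is half the picture's height over the tangent of half this angle, whatever the lens; pixels are square), "cx", "cy" (the principal point, pixels), "camera_from_world" (4x4, takes a point from world to camera coordinates); the wrist camera has in their place "mount" (4x4, takes a point from camera to tool coordinates, whose origin is the TCP and whose axes are the tool frame's). Camera axes: x right, y down, z forward; pixel columns grow to the right and rows downward; lengths in m; the calibration is good to about 2 mm. A picture is of the moment at which its call begins: read the wrist's pose just before it. camera_params takes no time and is no camera call.
- ctrl.hand_in(): hands the job in, once; it reports no verdict.
Trained networks look in the newest picture that a camera, given by its name, has taken for a name from the list of things; names that differ only in an ending like _2 or _b are one class to them, and where a whole thing is asked for, a point or a joint stands for the part that bears it (a point fixed in the world has none). Each returns a list of dicts, best first, with "score" (0 to 1); they miss things now and then, are a little off and sometimes report something else, mostly with a low value. They report only what shows in the picture. A call takes as long as a camera call. They do not tell look-alikes from the thing itself.
- ctrl.spot_in(camera, label): "bbox" ([centre column, centre row, width, height] in pixels, round what is visible of it).
- ctrl.place_of(camera, label): "centre" ([column, row] in pixels: a listed point, or the origin of a listed thing).
The state is a dict: "time_s": time; "qpos": joint angles; "joint_vel": joint speeds; "tau": joint torques, N m; "ee_pos": TCP position; "eef_rot": TCP orientation; "force": force on the tool from outside, world axes, zero at the start; "moment": the same for the moment, N m; "grip_width": finger opening in m.
Only numpy, scipy, OpenCV 4.12 (cv2) and the standard library are available. Lean on these libraries where they do the work, as an engineer would, in place of code of your own. Each camera call takes 0.05 s, during which the arm holds its last target. There are 200 camera calls.

## Working session

There is one attempt and no reset: what is moved stays moved. The work goes in short steps, Python scripts to look and compute and a shell command to move; the robot and the scene stay as the last step left them, time stands still between calls to the robot, and variables do not carry over. Pictures are saved under pics/ and viewed, about 8 in all and at most 12, crops included, and the job is handed in when it is done.

```bash
ls; mkdir -p pics; cat > h.py <<'E'
import numpy as np, cv2
from station import ctrl
from scipy.spatial.transform import Rotation as R
def tcp():
    o=ctrl.get_obs(); T=np.eye(4); T[:3,:3]=R.from_euler('xyz',o['eef_rot']).as_matrix(); T[:3,3]=o['ee_pos']; return T
def cam(n):
    """picture, depth, world_from_camera, params"""
    p=ctrl.camera_params(n)
    W=tcp()@np.array(p['mount']) if 'mount' in p else np.linalg.inv(np.array(p['camera_from_world']))
    im,d=ctrl.camera(n); return im,d,W,p
def ray(px,W,p):
    f=192/np.tan(np.radians(p['vertical_fov'])/2)
    return W[:3,3],W[:3,:3]@np.array([(px[0]-p['cx'])/f,(px[1]-p['cy'])/f,1])
def cloud(d,W,p):
    v,u=np.mgrid[:384,:512]; f=192/np.tan(np.radians(p['vertical_fov'])/2)
    c=np.stack([(u-p['cx'])/f*d,(v-p['cy'])/f*d,d],-1); return c@W[:3,:3].T+W[:3,3]
def save(n,im): cv2.imwrite('pics/'+n,im[...,::-1])
E
python3 - <<'E'
from h import *
ims=[]
for n in ['scene','side']:
    im,d,W,p=cam(n); ims.append(im); P=cloud(d,W,p); print(n,{k:v for k,v in p.items() if k!='camera_from_world'},W[:3,3].round(3),W[:3,2].round(2))
    for l in ['tumbler_orange','tumbler_green','peg_orange_tip','peg_green_tip']:
        for r in ctrl.place_of(n,l)[:4]:
            c=r['centre']; u,v=int(round(c[0])),int(round(c[1])); print(l,round(r['score'],2),np.round(c,1),P[min(max(v,0),383),min(max(u,0),511)].round(3))
    np.savez(n,im=im,P=P,d=d)
save('a.png',cv2.resize(np.vstack(ims),None,fx=.78,fy=.78))
print(ctrl.get_obs())
E
```

```text
pics
scene {'vertical_fov': 44.52493830591423, 'cx': 256.86290726526613, 'cy': 191.32978407653866} [1.327 0.414 0.699] [-0.77 -0.4  -0.5 ]
tumbler_orange 0.73 [309.9 253.4] [0.51  0.124 0.033]
tumbler_orange 0.72 [314.4 223.8] [0.499 0.125 0.107]
tumbler_orange 0.56 [356.9 224.6] [0.342 0.184 0.027]
tumbler_green 0.77 [377.4 279.2] [0.525 0.284 0.03 ]
side {'vertical_fov': 52.19825787894631, 'cx': 261.45357147103846, 'cy': 195.07528654229347} [-0.051 -0.711  0.764] [ 0.47  0.64 -0.61]
tumbler_orange 0.97 [239.2 194.8] [0.458 0.096 0.027]
tumbler_orange 0.96 [187.2 202.7] [0.305 0.142 0.035]
tumbler_orange 0.55 [212.9 219.1] [0.333 0.037 0.034]
tumbler_green 0.85 [220.  169.6] [0.483 0.253 0.022]
peg_orange_tip 0.65 [346.  215.9] [ 0.69  -0.138 -0.003]
peg_green_tip 0.91 [388.1 253.2] [ 0.553 -0.379  0.126]
peg_green_tip 0.45 [345.3 219.2] [ 0.556 -0.24   0.125]
{'time_s': 0.5, 'qpos': array([ 1.04539668e+00,  2.99930852e-01,  1.52100900e+00, -9.04803341e-06,
        1.32070822e+00, -6.66162607e-02]), 'joint_vel': array([-0.00157961, -0.00230094,  0.00044658, -0.00269479,  0.00189987,
        0.00100597]), 'tau': array([-8.90781193e-04, -5.31344604e+01, -3.52741063e+01,  7.08442018e-02,
        2.14828196e-02, -2.90740581e-05]), 'ee_pos': array([0.24357621, 0.49310501, 0.20542484]), 'eef_rot': array([3.14158760e+00, 5.58747928e-05, 1.11201518e+00]), 'force': array([-0.75254999,  0.3978345 ,  0.15076046]), 'moment': array([ 0.01743296, -0.0357415 , -0.01493507]), 'grip_width': 0.09403727387618922}
```

View pics/a.png

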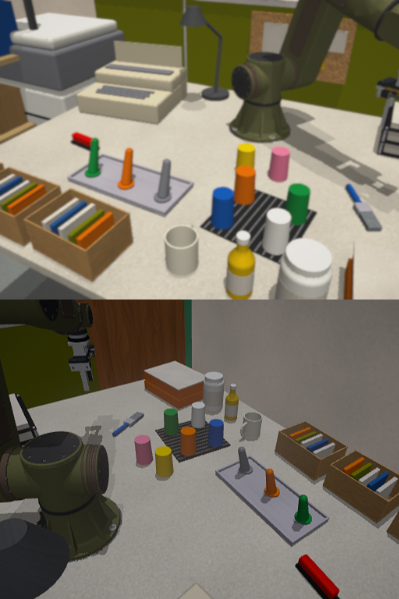

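The scene view shows the orange tumbler at (313,235), green at (381,260), blue, white, plus pink and yellow off the mat. Pegs are green (120,200), orange (163,215) and an unlisted grey one. The side view agrees: orange tumbler (240,182), green (218,156), yellow and pink nearer the robot, and peg tips orange (345,217) and green (388,253).

Next I'll fit the geometry from the point clouds.

```bash
python3 - <<'E'
from h import *
from scipy.optimize import least_squares
D={n:np.load(n+'.npz') for n in ['scene','side']}
def seg(n,col,box):
    im=D[n]['im']; P=D[n]['P']; hsv=cv2.cvtColor(im,cv2.COLOR_RGB2HSV)
    h=hsv[...,0]; m=(hsv[...,1]>110)&(D[n]['d']>0)&(((h>5)&(h<16)) if col=='o' else (h>50)&(h<85))
    x0,x1,y0,y1=box; m&=(P[...,0]>x0)&(P[...,0]<x1)&(P[...,1]>y0)&(P[...,1]<y1)&(P[...,2]>.015)
    return P[m]
for nm,col,box in [('to','o',(.38,.6,.02,.2)),('tg','g',(.38,.6,.2,.36))]:
    for n in D:
        Q=seg(n,col,box); zt=np.percentile(Q[:,2],98)
        S=Q[(Q[:,2]<zt-.008)]; T=Q[Q[:,2]>zt-.004]
        # cone fit: radius 32.5 at mouth -> 29 at top
        f=lambda c:np.hypot(S[:,0]-c[0],S[:,1]-c[1])-(.029+.035*(zt-S[:,2]))
        r=least_squares(f,S[:,:2].mean(0),loss='soft_l1',f_scale=.002)
        print(nm,n,len(Q),'ztop',zt.round(4),'cone',r.x.round(4),'rms',np.sqrt(np.mean(r.fun**2)).round(4),'topc',(T[:,:2].max(0)+T[:,:2].min(0))[:2]/2)
A=np.array([-.296,0,.955])
for nm,col,box in [('po','o',(.45,.75,-.32,-.15)),('pg','g',(.45,.75,-.45,-.3))]:
    fs=[]
    for n in D:
        Q=seg(n,col,box); print(nm,n,len(Q),'max z',np.percentile(Q[:,2],99).round(4), Q[Q[:,2]>np.percentile(Q[:,2],95)].mean(0).round(4))
        def f(c,Q=Q):
            v=Q-c; t=-(v@A); r=np.linalg.norm(v+t[:,None]*A,axis=1)
            return np.where((t>.015)&(t<.105),r-(.0125+.0055*t/.125),np.where(t<=.015,np.linalg.norm(v+.0125*A,axis=1)-.0125,0))
        t0=Q[Q[:,2]>np.percentile(Q[:,2],97)].mean(0); fs.append((f,t0))
        r=least_squares(f,t0,loss='soft_l1',f_scale=.002); print('  tip',r.x.round(4),np.sqrt(np.mean(r.fun**2)).round(4))
    r=least_squares(lambda c:np.r_[fs[0][0](c),fs[1][0](c)],fs[1][1],loss='soft_l1',f_scale=.002); print('  joint',r.x.round(4))
P=D['side']['P']; 
# table z, tray z, mat z
for n in D:
    P=D[n]['P']; 
    for l,(x,y) in dict(mat=(.49,.19),tray=(.6,-.21),tray2=(.62,-.32)).items():
        k=np.hypot(P[...,0]-x,P[...,1]-y)<.012; print(n,l,np.median(P[k][:,2]) if k.any() else None)
E
```

```text
to scene 1097 ztop 0.1089 cone [0.4793 0.1179] rms 0.0014 topc [0.48155078 0.11882814]
to side 582 ztop 0.1066 cone [0.4803 0.1198] rms 0.0015 topc [0.48044823 0.11825948]
tg scene 1154 ztop 0.1086 cone [0.4962 0.2796] rms 0.0013 topc [0.49904561 0.28104345]<stdin>:15: RuntimeWarning: Mean of empty slice.
  ret = um.true_divide(
Traceback (most recent call last):
ValueError: Initial guess is outside of provided bounds
```

```bash
cat > fit.py <<'E'
from h import *
from scipy.optimize import least_squares
D={n:np.load(n+'.npz') for n in ['scene','side']}
def seg(im,P,d,col,box,smin=70):
    hsv=cv2.cvtColor(im,cv2.COLOR_RGB2HSV); h=hsv[...,0].astype(int)
    lo,hi={'o':(5,16),'g':(50,88),'b':(95,125),'y':(18,28),'p':(150,176)}[col]
    m=(hsv[...,1]>smin)&(d>0)&(h>=lo)&(h<=hi)
    x0,x1,y0,y1=box; m&=(P[...,0]>x0)&(P[...,0]<x1)&(P[...,1]>y0)&(P[...,1]<y1)&(P[...,2]>.015)
    return P[m]
A=np.array([-.296,0,.955])
def cone(Q):
    zt=np.percentile(Q[:,2],98); S=Q[Q[:,2]<zt-.008]
    r=least_squares(lambda c:np.hypot(S[:,0]-c[0],S[:,1]-c[1])-(.029+.035*(zt-S[:,2])),Q[:,:2].mean(0),loss='soft_l1',f_scale=.002)
    return zt,r.x,np.sqrt(np.mean(r.fun**2))
def pegres(Q):
    def f(c):
        v=Q-c; t=-(v@A); r=np.linalg.norm(v+t[:,None]*A,axis=1)
        return np.where((t>.015)&(t<.105),r-(.0125+.0055*t/.125),np.where(t<=.015,np.linalg.norm(v+.0125*A,axis=1)-.0125,0))
    return f
PEGS=[('po','o',(.45,.75,-.32,-.15)),('pg','g',(.45,.75,-.45,-.3))]
E
python3 - <<'E'
from fit import *
for nm,col,box in [('to','o',(.38,.6,.02,.2)),('tg','g',(.38,.6,.2,.36)),('blue','b',(.4,.8,-.05,.3)),('yel','y',(.25,.45,-.05,.2)),('pink','p',(.2,.45,.05,.3))]:
    for n in D:
        Q=seg(D[n]['im'],D[n]['P'],D[n]['d'],col,box)
        if len(Q)>80: print(nm,n,len(Q),*[np.round(x,4) for x in cone(Q)])
for nm,col,box in PEGS:
    fs=[]
    for n in D:
        Q=seg(D[n]['im'],D[n]['P'],D[n]['d'],col,box); print(nm,n,len(Q),'maxz',np.percentile(Q[:,2],99).round(4))
        f=pegres(Q); t0=Q[Q[:,2]>np.percentile(Q[:,2],97)].mean(0); fs.append(f)
        r=least_squares(f,t0,loss='soft_l1',f_scale=.002); print('  tip',r.x.round(4),np.sqrt(np.mean(r.fun**2)).round(4))
    r=least_squares(lambda c:np.r_[fs[0](c),fs[1](c)],t0,loss='soft_l1',f_scale=.002); print('  joint',r.x.round(4))
for n in D:
    P=D[n]['P']
    for l,(x,y) in dict(mat=(.44,.2),tray=(.6,-.23),tray2=(.55,-.32),table=(.4,-.1)).items():
        k=np.hypot(P[...,0]-x,P[...,1]-y)<.012; print(n,l,np.median(P[k][:,2]).round(4) if k.any() else None)
    k=(abs(P[...,2]-.1065)<.006)&(P[...,0]>.3)&(P[...,0]<.7)&(P[...,1]>0)&(P[...,1]<.35)
    h=cv2.cvtColor(D[n]['im'],cv2.COLOR_RGB2HSV)[...,1]<60; Q=P[k&h]; print('white top',len(Q),Q.mean(0).round(3) if len(Q) else '')
E
```

```text
to scene 1133 0.1089 [0.4793 0.1179] 0.0014
to side 650 0.107 [0.4803 0.1198] 0.0015
tg scene 1220 0.1086 [0.4962 0.2797] 0.0013
tg side 529 0.1066 [0.4973 0.2813] 0.002
blue scene 1321 0.1086 [0.606  0.1035] 0.003
blue side 589 0.107 [0.6075 0.1052] 0.0017
yel scene 647 0.1027 [0.3404 0.0661] 0.0016
yel side 724 0.1015 [0.3414 0.0681] 0.0014
pink scene 863 0.1027 [0.3105 0.1729] 0.0018
pink side 643 0.1009 [0.3118 0.1746] 0.0015
po scene 662 maxz 0.1282
  tip [ 0.5551 -0.241   0.1286] 0.0016
po side 404 maxz 0.1271
  tip [ 0.5558 -0.2394  0.1265] 0.0009
  joint [ 0.5558 -0.2402  0.1268]
pg scene 552 maxz 0.1274
  tip [ 0.5519 -0.3814  0.1306] 0.0018
pg side 468 maxz 0.1269
  tip [ 0.5536 -0.3793  0.1266] 0.0008
  joint [ 0.5535 -0.38    0.1265]
scene mat 0.0075
scene tray 0.033
scene tray2 0.0091
scene table 0.0011
white top 564 [0.63  0.26  0.107]
side mat 0.0052
side tray None
side tray2 0.0072
side table -0.0007
white top 133 [0.623 0.26  0.105]
```

Candidates for the orange tumbler in the side view: orange (239,182) on the mat, yellow (210,209), pink (183,192) and blue (277,174). The one described is orange on the mat, fitted at (0.480, 0.119). Green is at (0.497, 0.2805), with white (254,147) as its look-alike. I'll move above orange and check with the wrist camera.

```bash
python3 -m inch '[0,0,0,0,0,-0.153,1, 0,0,0,0,0,-0.153,1, 0,0,0,0,0,-0.153,1, -3.74,2.36,0,0,0,0,1, -3.74,2.36,0,0,0,0,1, -3.74,2.36,0,0,0,0,1, -3.74,2.36,0,0,0,0,1, -3.74,2.36,0,0,0,0,1, -3.74,2.36,0,0,0,0,1, -3.74,2.36,0,0,0,0,1, -3.74,2.36,0,0,0,0,1, -3.74,2.36,0,0,0,0,1, -3.74,2.36,0,0,0,0,1, 0,0,0,0,0,0,1, 0,0,0,0,0,0,1]' 25
python3 - <<'E'
from fit import *
im,d,W,p=cam('wrist'); P=cloud(d,W,p); save('w1.png',im)
for nm,c,b in [('to','o',(.38,.6,.02,.2)),('tg','g',(.38,.6,.2,.36))]:
    Q=seg(im,P,d,c,b); print(nm,len(Q))
    if len(Q)>100:
        zt=np.percentile(Q[:,2],90); T=Q[Q[:,2]>zt-.005]; print(zt,T[:,:2].min(0),T[:,:2].max(0),cv2.minEnclosingCircle(T[:,:2].astype(np.float32)))
for r in ctrl.place_of('wrist','tumbler_orange'): print(r)
E
```

```text
time_s: 2.38
ee_pos: [0.4794, 0.1194, 0.2054]
eef_rot: [-3.141, -0.0, 1.571]
force: [0.6, -0.0, 0.5]
grip_width: 0.0938
to 3255
0.1066548909442689 [0.44672352 0.04529882] [0.50986463 0.17576435] ((0.4541375935077667, 0.11055410653352737), 0.06573036313056946)
tg 4364
0.10644625460126468 [0.46912471 0.25115445] [0.52546619 0.30968975] ((0.49779292941093445, 0.28041431307792664), 0.02937542274594307)
{'centre': [221.7, 53.4], 'score': 0.88}
{'centre': [310.9, 28.3], 'score': 0.81}
{'centre': [260.5, 169.5], 'score': 0.73}
```

View pics/w1.png

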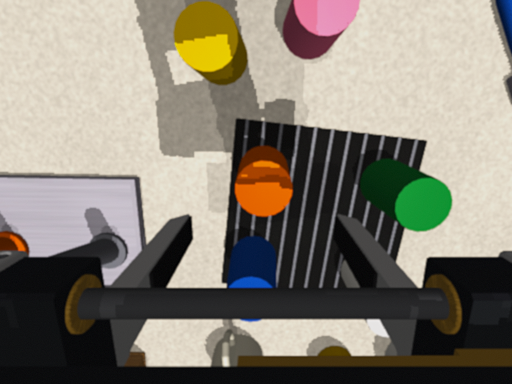

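The wrist view shows the orange tumbler centred between the fingers at (264,188), on the mat, with blue behind it and green at (415,195), so the choice is confirmed. I'll descend and grip.

```bash
python3 -m inch '[0,0.05,3,0,0,0,1, 0,0,3,0,0,0,1, 0,0,3,0,0,0,1, 0,0,3,0,0,0,1, 0,0,2,0,0,0,1, 0,0,1.1,0,0,0,1, 0,0,0,0,0,0,1, 0,0,0,0,0,0,0.6, 0,0,0,0,0,0,0.5, 0,0,0,0,0,0,0.4, 0,0,0,0,0,0,0.3, 0,0,0,0,0,0,0.3, 0,0,0,0,0,0,0.3,0,0,0,0,0,0,0.3]' 25
```

```text
time_s: 4.22
ee_pos: [0.4803, 0.1192, 0.0547]
eef_rot: [3.141, -0.0, 1.571]
force: [-2.2, 0.6, 5.3]
grip_width: 0.0614
```

```bash
python3 -m inch '[0,0,0,0,0,0,0.2, 0,0,0,0,0,0,0.2, 0,0,-1,0,0,0,0.2, 0,0,-2,0,0,0,0.2, 0,0,-3,0,0,0,0.2, 0,0,-4,0,0,0,0.2, 0,0,-4,0,0,0,0.2, 0,0,-3,0,0,0,0.2, 0,0,0,0,0,0,0.2, 0,0,0,0,0,0,0.2]' 25; python3 - <<'E'
from h import *
print(ctrl.get_obs()['force'],ctrl.get_obs()['qpos'].round(2))
im,d,W,p=cam('side'); save('s1.png',cv2.resize(im[100:300,140:420],None,fx=2,fy=2))
E
```

```text
time_s: 5.48
ee_pos: [0.4796, 0.1191, 0.2232]
eef_rot: [-3.14, 0.0, 1.571]
force: [0.7, 0.3, -2.5]
grip_width: 0.0611
[ 0.716866    0.34665231 -2.45403703] [ 0.17  0.16  1.65  0.    1.33 -1.4 ]
```

View pics/s1.png

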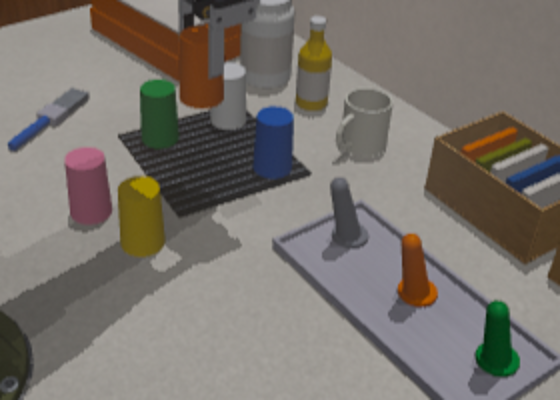

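The side view shows the orange tumbler held upright at crop (202,68), with the grip stable. I'll carry it over at this height, then tilt to the peg's lean.

```bash
python3 -m inch '[-2,0.3,0,0,0,0,0.2, -3.6,0.5,0,0,0,0,0.2, -4,0.6,0,0,0,0,0.2, -4,0.6,0,0,0,0,0.2, -4,0.6,0,0,0,0,0.2, -4,0.6,0,0,0,0,0.2, -4,0.6,0,0,0,0,0.2, -4,0.6,0,0,0,0,0.2, -4,0.6,0,0,0,0,0.2, -2.3,0.3,0,0,0,0,0.2, 0,0.6,0,0,0,0,0.2, 0,0,0,-0.1,0,0,0.2, 0,0,0,-0.1,0,0,0.2, 0,0,0,-0.1,0,0,0.2, 0,0,0,0,0,0,0.2, 0,0,0,0,0,0,0.2]' 25; cat > rel.py <<'E'
from fit import *
def go(target,t):
    """rows (cm, tool axes) from measured TCP to target, and tool z wanted for lean t"""
    T=tcp(); print('tcp',T[:3,3].round(4),'toolz',T[:3,2].round(3),'lean',np.arctan2(T[0,2],-T[2,2]).round(3),'toolx',T[:3,0].round(3))
    print('shift cm',(T[:3,:3].T@(np.array(target)-T[:3,3])*100).round(2),'force',ctrl.get_obs()['force'].round(1),'w',ctrl.get_obs()['grip_width'].round(4))
E
python3 - <<'E'
from rel import *
tip=np.array([.5555,-.240,.127]); go(tip+.078*A,.3); go(tip-.047*A,.3)
print(ctrl.get_obs()['qpos'].round(2))
E
```

```text
time_s: 7.52
ee_pos: [0.5396, -0.2392, 0.2246]
eef_rot: [2.843, -0.0, 1.572]
force: [0.7, 0.0, -1.2]
grip_width: 0.0613
tcp [ 0.5396 -0.2392  0.2246] toolz [ 0.294  0.    -0.956] lean 0.298 toolx [-0.001  1.     0.   ]Traceback (most recent call last):
  File "<stdin>", line 2, in <module>
  File "rel.py", line 5, in go
    print('shift cm',(T[:3,:3].T@(np.array(target)-T[:3,3])*100).round(2),'force',ctrl.get_obs()['force'].round(1),'w',ctrl.get_obs()['grip_width'].round(4))
                                                                                                                       ^^^^^^^^^^^^^^^^^^^^^^^^^^^^^^^^^^
AttributeError: 'float' object has no attribute 'round'
```

```bash
sed -i "s/\['grip_width'\].round(4)/['grip_width']/" rel.py; python3 - <<'E'
from rel import *
tip=np.array([.5555,-.240,.127]); go(tip+.078*A,.3); go(tip-.047*A,.3)
o=[]
for n,(a,b,c,e) in dict(scene=(120,320,60,320),side=(100,300,240,500)).items():
    im,d,W,p=cam(n); im=im.copy()
    def pj(X):
        f=192/np.tan(np.radians(p['vertical_fov'])/2); q=np.linalg.inv(W)@np.r_[X,1]; return int(q[0]/q[2]*f+p['cx']),int(q[1]/q[2]*f+p['cy'])
    for X in (tip,np.array([.553,-.38,.127])): cv2.circle(im,pj(X),1,(255,0,255),-1)
    o.append(im[a:b,c:e])
save('b1.png',cv2.resize(np.vstack(o),None,fx=1.5,fy=1.5))
E
```

```text
tcp [ 0.5396 -0.2392  0.2246] toolz [ 0.294  0.    -0.956] lean 0.298 toolx [-0.001  1.     0.   ]
shift cm [-0.08 -1.36  2.  ] force [ 0.7  0.  -1.2] w 0.0612646914188438
tcp [ 0.5396 -0.2392  0.2246] toolz [ 0.294  0.    -0.956] lean 0.298 toolx [-0.001  1.     0.   ]
shift cm [-0.09 -1.33 14.5 ] force [ 0.7  0.  -1.2] w 0.0612646914188438
```

View pics/b1.png

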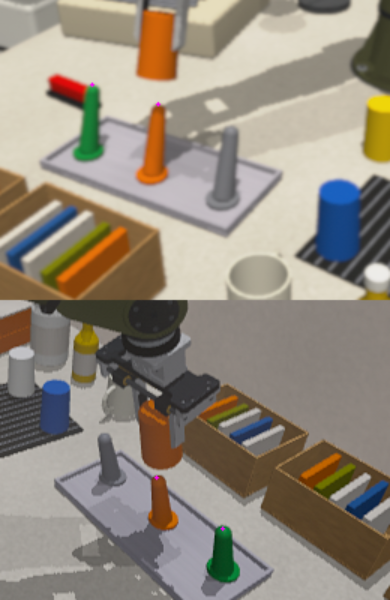

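Both views show the computed tips (magenta dots) sitting on the orange and green peg ends, with the leaning tumbler above the orange peg. I'll align and lower along the axis to about 15 mm short of home.

```bash
python3 -m inch '[-0.04,-0.65,0,0,0,0,0.2, -0.04,-0.7,0,0,0,0,0.2, 0,0,0,0,0,0,0.2, 0,0,2,0,0,0,0.2, 0,0,2,0,0,0,0.2, 0,0,2,0,0,0,0.2, 0,0,2,0,0,0,0.2, 0,0,2,0,0,0,0.2, 0,0,1.5,0,0,0,0.2, 0,0,1,0,0,0,0.2, 0,0,0.5,0,0,0,0.2, 0,0,0,0,0,0,0.2, 0,0,0,0,0,0,0.2]' 25;  python3 - <<'E'
from rel import *
tip=np.array([.5555,-.240,.127]); go(tip-.047*A,.3)
E
```

```text
time_s: 9.25
ee_pos: [0.5649, -0.2408, 0.0968]
eef_rot: [2.841, 0.0, 1.571]
force: [-0.6, 0.4, -1.5]
grip_width: 0.0613
tcp [ 0.5649 -0.2408  0.0968] toolz [ 0.296 -0.    -0.955] lean 0.301 toolx [-0.  1. -0.]
shift cm [ 0.08 -0.01  1.54] force [-0.6  0.4 -1.5] w 0.06133488041143932
```

```bash
python3 -m inch '[0,0,0.5,0,0,0,0.2, 0,0,0.4,0,0,0,0.2, 0,-0.23,0,0.05,0,0,0.2, 0,-0.23,0,0.05,0,0,0.2, 0,0,0,0,0,0,0.2, 0,0,0.2,0,0,0,0.2, 0,0,0.2,0,0,0,0.2, 0,0,0.1,0,0,0,0.2, 0,0,0,0,0,0,0.2, 0,0,0,0,0,0,0.2]' 25;  python3 - <<'E'
from rel import *
tip=np.array([.5555,-.240,.127]); go(tip-.047*np.array([-.199,0,.98]),.2)
E
```

```text
time_s: 10.5
ee_pos: [0.564, -0.2406, 0.0817]
eef_rot: [2.941, 0.0, 1.571]
force: [-2.3, 1.1, 2.0]
grip_width: 0.0613
tcp [ 0.564  -0.2406  0.0817] toolz [ 0.199 -0.    -0.98 ] lean 0.2 toolx [-0.  1. -0.]
shift cm [0.06 0.07 0.09] force [-2.3  1.1  2. ] w 0.06126239500563972
```

```bash
python3 -m inch '[0,0,0.1,0,0,0,0.2, 0,0,0,0,0,0,0.2, 0,0,0,0,0,0,0.2]' 25; python3 - <<'E'
from rel import *
tip=np.array([.5555,-.240,.127]); go(tip-.047*np.array([-.199,0,.98]),.2)
E
```

```text
time_s: 10.88
ee_pos: [0.5646, -0.2407, 0.0815]
eef_rot: [2.94, 0.0, 1.571]
force: [-4.7, 2.9, 10.7]
grip_width: 0.0618
tcp [ 0.5646 -0.2407  0.0815] toolz [ 0.2  -0.   -0.98] lean 0.201 toolx [-0.  1. -0.]
shift cm [0.07 0.02 0.06] force [-4.7  2.9 10.7] w 0.06177025500421184
```

Contact came at the computed home depth, with an upward force of about 11 N. I'll ease off, release gently and retreat along the tool axis.

```bash
python3 -m inch '[0,0,-0.1,0,0,0,0.2, 0,0,0,0,0,0,0.66, 0,0,0,0,0,0,0.7, 0,0,0,0,0,0,0.8, 0,0,0,0,0,0,1, 0,0,0,0,0,0,1, 0,0,0,0,0,0,1, 0,0,-2,0,0,0,1, 0,0,-3,0,0,0,1, 0,0,-4,0,0,0,1, 0,0,-4,0,0,0,1,0,0,0,0.1,0,0,1,0,0,0,0.1,0,0,1, 0,0,0,0,0,0,1]';  python3 - <<'E'
from rel import *
go([.4972,.2805,.21],0)
o=[]
for n,(a,b,c,e) in dict(scene=(120,320,60,320),side=(100,300,240,500)).items():
    im,d,W,p=cam(n); o.append(im[a:b,c:e])
    P=cloud(d,W,p); Q=seg(im,P,d,'o',(.45,.75,-.32,-.15)); Q=Q[Q[:,2]>.04]
    def f(c):
        a=np.array([-np.sin(c[3]),c[4],np.cos(c[3])]); a/=np.linalg.norm(a); v=Q-c[:3]; t=v@a; r=np.linalg.norm(v-t[:,None]*a,axis=1)
        # signed distance to closed cone with mouth centre c
        s=r-(.0325-.035*t); cap=t-.1
        return np.where(np.abs(s)<np.abs(cap),s,cap)
    r=least_squares(f,[.575,-.24,.04,.2,0],loss='soft_l1',f_scale=.002)
    a=np.array([-np.sin(r.x[3]),r.x[4],np.cos(r.x[3])]); print(n,len(Q),'mouth',r.x.round(4),'inner top',(r.x[:3]+.095*a).round(4),np.sqrt(np.mean(r.fun**2)))
save('b2.png',cv2.resize(np.vstack(o),None,fx=1.5,fy=1.5))
E
```

```text
time_s: 12.62
ee_pos: [0.5387, -0.2405, 0.2097]
eef_rot: [3.14, 0.0, 1.572]
force: [-0.8, 0.3, -0.5]
grip_width: 0.0941
tcp [ 0.5387 -0.2405  0.2097] toolz [ 0.001 -0.    -1.   ] lean 0.001 toolx [-0.001  1.    -0.   ]
shift cm [ 5.21e+01 -4.10e+00 -5.00e-02] force [-0.8  0.3 -0.5] w 0.09409721603619814
scene 1089 mouth [ 0.5719 -0.2407  0.0349  0.1934 -0.0204] inner top [ 0.5536 -0.2426  0.1281] 0.001823436806484823
side 886 mouth [ 0.5728 -0.2386  0.033   0.1929 -0.0281] inner top [ 0.5546 -0.2412  0.1262] 0.0023400044835791356
```

View pics/b2.png

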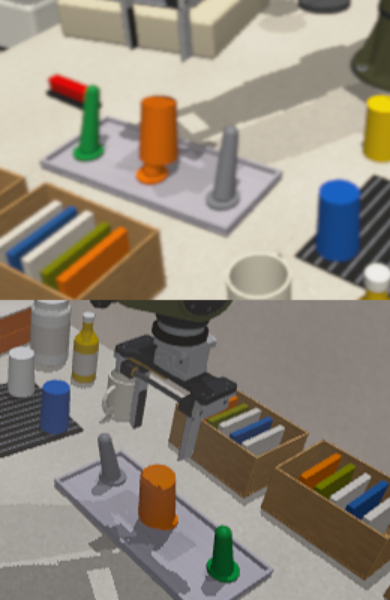

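Orange is home: its inner top fits at (0.554,-0.242,0.127), on the peg tip, with about 0.19 rad of lean. Now the green one.

```bash
python3 -m inch '[2,-0.2,0,0,0,0,1, 4,-0.3,0,0,0,0,1, 4.2,-0.3,0,0,0,0,1, 4.2,-0.3,0,0,0,0,1, 4.2,-0.3,0,0,0,0,1, 4.2,-0.3,0,0,0,0,1, 4.2,-0.3,0,0,0,0,1, 4.2,-0.3,0,0,0,0,1, 4.2,-0.3,0,0,0,0,1, 4.2,-0.3,0,0,0,0,1, 4.2,-0.3,0,0,0,0,1, 4.2,-0.3,0,0,0,0,1, 3,-0.3,0,0,0,0,1, 1.1,-0.3,0,0,0,0,1, 0,0,0,0,0,0,1, 0,0,0,0,0,0,1]';  python3 - <<'E'
from rel import *
im,d,W,p=cam('wrist'); P=cloud(d,W,p); save('w2.png',im)
Q=seg(im,P,d,'g',(.38,.6,.2,.36)); zt=np.percentile(Q[:,2],90); T=Q[abs(Q[:,2]-zt)<.004]; print(len(Q),zt,T[:,:2].min(0),T[:,:2].max(0))
go([.4972,.2805,.0545],0)
E
```

```text
time_s: 14.72
ee_pos: [0.4971, 0.2795, 0.2091]
eef_rot: [3.141, -0.0, 1.57]
force: [0.8, -0.2, 0.2]
grip_width: 0.0938
3100 0.10652981701692327 [0.46929918 0.25264934] [0.52674417 0.30950373]
tcp [0.4972 0.2794 0.2091] toolz [ 0.  0. -1.] lean 0.0 toolx [0.001 1.    0.   ]
shift cm [ 0.11 -0.   15.46] force [ 0.9 -0.5  0.7] w 0.09417897642297372
```

View pics/w2.png

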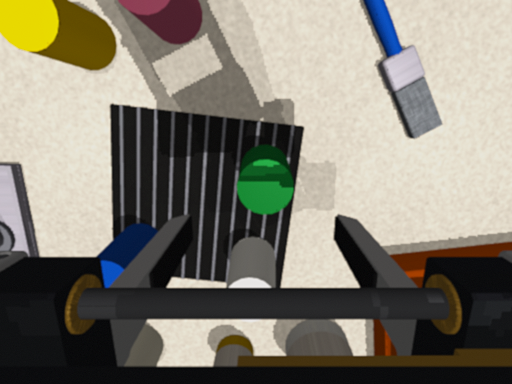

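The wrist view shows the green tumbler centred between the fingers at (265,180), with white behind it at (252,265) and clear space on both sides. I'll descend, grip and lift.

```bash
python3 -m inch '[0.1,0,3,0,0,0,1, 0,0,3,0,0,0,1, 0,0,3,0,0,0,1, 0,0,3,0,0,0,1, 0,0,2.2,0,0,0,1, 0,0,1.2,0,0,0,1, 0,0,0,0,0,0,1, 0,0,0,0,0,0,0.6, 0,0,0,0,0,0,0.5, 0,0,0,0,0,0,0.4, 0,0,0,0,0,0,0.3, 0,0,0,0,0,0,0.2, 0,0,0,0,0,0,0.2,0,0,0,0,0,0,0.2]' 25
python3 -m inch '[0,0,0,0,0,0,0.2, 0,0,-1,0,0,0,0.2, 0,0,-2,0,0,0,0.2, 0,0,-3,0,0,0,0.2, 0,0,-4,0,0,0,0.2, 0,0,-4,0,0,0,0.2, 0,0,-3,0,0,0,0.2, 0,0,-1,0,0,0,0.2, 0,0,0,0,0,0,0.2, 0,0,0,0,0,0,0.2]' 25; python3 - <<'E'
from rel import *
go([.553-.0231,-.380,.236],0)
E
```

```text
time_s: 16.52
ee_pos: [0.4972, 0.2815, 0.0552]
eef_rot: [3.141, -0.0, 1.571]
force: [-0.4, 0.1, 4.5]
grip_width: 0.0613
time_s: 17.77
ee_pos: [0.4967, 0.2811, 0.2334]
eef_rot: [-3.14, 0.001, 1.571]
force: [-0.5, 0.7, -1.5]
grip_width: 0.0613
tcp [0.4967 0.2811 0.2334] toolz [-0.002 -0.001 -1.   ] lean -0.002 toolx [-0.     1.    -0.001]
shift cm [-66.12   3.31  -0.2 ] force [-0.5  0.7 -1.5] w 0.06130138211228189
```

```bash
python3 -m inch '[-2,0.1,0,0,0,0,0.2, -4,0.2,0,0,0,0,0.2, -4.2,0.2,0,0,0,0,0.2, -4.2,0.2,0,0,0,0,0.2, -4.2,0.2,0,0,0,0,0.2, -4.2,0.2,0,0,0,0,0.2, -4.2,0.2,0,0,0,0,0.2, -4.2,0.2,0,0,0,0,0.2, -4.2,0.2,0,0,0,0,0.2, -4.2,0.2,0,0,0,0,0.2, -4.2,0.2,0,0,0,0,0.2, -4.2,0.2,0,0,0,0,0.2, -4.2,0.2,0,0,0,0,0.2, -4.2,0.2,0,0,0,0,0.2, -4.2,0.2,0,0,0,0,0.2, -4.2,0.2,0,0,0,0,0.2, -1.3,0.2,0,0,0,0,0.2, 0,0,0,-0.1,0,0,0.2, 0,0,0,-0.1,0,0,0.2, 0,0,0,-0.1,0,0,0.2]' 25
python3 -m inch '[0,0,0,0,0,0,0.2, 0,0,0,0,0,0,0.2]' 25; python3 - <<'E'
from rel import *
# re-check the green peg tip with the side camera (scene view may be hidden)
for n in D:
    im,d,W,p=cam(n); Q=seg(im,cloud(d,W,p),d,'g',(.45,.75,-.45,-.3)); Q=Q[Q[:,2]<.13]
    if len(Q)>80: print(n,len(Q),least_squares(pegres(Q),[.553,-.38,.127],loss='soft_l1',f_scale=.002).x.round(4))
tip=np.array([.553,-.380,.127]); go(tip-.0464*A,.3)
print(ctrl.get_obs()['qpos'].round(2))
E
```

```text
time_s: 20.27
ee_pos: [0.5298, -0.3793, 0.2347]
eef_rot: [2.839, 0.0, 1.571]
force: [-0.6, -0.4, -1.5]
grip_width: 0.0616
time_s: 20.52
ee_pos: [0.5302, -0.3795, 0.2351]
eef_rot: [2.844, 0.0, 1.571]
force: [0.4, -0.9, -0.8]
grip_width: 0.0614
scene 562 [ 0.552  -0.3811  0.1309]
side 462 [ 0.5536 -0.3793  0.1264]
tcp [ 0.5306 -0.3794  0.2349] toolz [ 0.294  0.    -0.956] lean 0.299 toolx [-0.001  1.    -0.   ]
shift cm [-0.07 -1.02 15.61] force [-0.6 -0.8 -1.2] w 0.06146639042527652
[-0.76  0.38  1.38  0.22  1.18 -2.4 ]
```

```bash
python3 -m inch '[-0.06,-0.5,0,0,0,0,0.2, 0,-0.5,0,0,0,0,0.2, 0,0,0,0,0,0,0.2, 0,0,2,0,0,0,0.2, 0,0,2,0,0,0,0.2, 0,0,2,0,0,0,0.2, 0,0,2,0,0,0,0.2, 0,0,2,0,0,0,0.2, 0,0,2,0,0,0,0.2, 0,0,1.2,0,0,0,0.2, 0,0,0.6,0,0,0,0.2, 0,0,0.3,0,0,0,0.2, 0,0,0,0,0,0,0.2, 0,0,0,0,0,0,0.2]' 25;  python3 - <<'E'
from rel import *
tip=np.array([.553,-.380,.127]); go(tip-.0464*A,.3)
print(ctrl.get_obs()['qpos'].round(2))
E
```

```text
time_s: 22.38
ee_pos: [0.5624, -0.3804, 0.0979]
eef_rot: [2.841, 0.001, 1.571]
force: [0.4, 0.6, -1.7]
grip_width: 0.0616
tcp [ 0.5624 -0.3804  0.0979] toolz [ 0.296 -0.001 -0.955] lean 0.301 toolx [-0.     1.    -0.001]
shift cm [ 0.04 -0.03  1.58] force [ 0.4  0.6 -1.7] w 0.06163696711792703
[-0.73  0.56  1.45  0.25  0.92 -2.43]
```

```bash
python3 -m inch '[0,0,0.5,0,0,0,0.2, 0,0,0.4,0,0,0,0.2, 0,-0.23,0,0.05,0,0,0.2, 0,-0.23,0,0.05,0,0,0.2, 0,0,0,0,0,0,0.2, 0,0,0.2,0,0,0,0.2, 0,0,0.2,0,0,0,0.2, 0,0,0.1,0,0,0,0.2, 0,0,0,0,0,0,0.2, 0,0,0,0,0,0,0.2]' 25;  python3 - <<'E'
from rel import *
tip=np.array([.553,-.380,.127]); go(tip-.0464*np.array([-.199,0,.98]),.2)
E
```

```text
time_s: 23.62
ee_pos: [0.5615, -0.3803, 0.0826]
eef_rot: [2.941, 0.0, 1.571]
force: [0.4, 0.6, -1.4]
grip_width: 0.0614
tcp [ 0.5615 -0.3803  0.0826] toolz [ 0.199 -0.    -0.98 ] lean 0.2 toolx [-0.  1. -0.]
shift cm [0.03 0.05 0.12] force [ 0.4  0.6 -1.4] w 0.06135871265701437
```

No contact yet, so I'll creep.

```bash
python3 -m inch '[0,0,0.1,0,0,0,0.2, 0,0,0,0,0,0,0.2, 0,0,0,0,0,0,0.2]' 25; python3 -m inch '[0,0,0.1,0,0,0,0.2, 0,0,0,0,0,0,0.2, 0,0,0,0,0,0,0.2]' 25
```

```text
time_s: 24.0
ee_pos: [0.5619, -0.3803, 0.0821]
eef_rot: [2.941, 0.001, 1.571]
force: [-1.7, 1.0, 5.6]
grip_width: 0.0614
time_s: 24.38
ee_pos: [0.5624, -0.3805, 0.082]
eef_rot: [2.94, 0.001, 1.571]
force: [-2.7, 3.1, 12.1]
grip_width: 0.0612
```

Firm contact at home depth. I'll release and retreat up and clear.

```bash
python3 -m inch '[0,0,-0.1,0,0,0,0.2, 0,0,0,0,0,0,0.66, 0,0,0,0,0,0,0.7, 0,0,0,0,0,0,0.8, 0,0,0,0,0,0,1, 0,0,0,0,0,0,1, 0,0,0,0,0,0,1, 0,0,-2,0,0,0,1, 0,0,-3,0,0,0,1, 0,0,-4,0,0,0,1, 0,0,-4,0,0,0,1,0,0,-3,0.1,0,0,1,0,-3,0,0.1,0,0,1, 0,-4,0,0,0,0,1, 0,-4,0,0,0,0,1, 0,-2,0,0,0,0,1, 0,0,0,0,0,0,1, 0,0,0,0,0,0,1]';  python3 - <<'E'
from rel import *
go([.45,-.38,.25],0)
o=[]
for n,(a,b,c,e) in dict(scene=(120,320,60,320),side=(100,300,240,500)).items():
    im,d,W,p=cam(n); o.append(im[a:b,c:e]); P=cloud(d,W,p)
    for col,box,y in [('o',(.45,.75,-.30,-.19),-.24),('g',(.45,.75,-.45,-.3),-.38)]:
        Q=seg(im,P,d,col,box); Q=Q[(Q[:,2]>.04)&(Q[:,2]<.16)]
        def f(c):
            a=np.array([-np.sin(c[3]),c[4],np.cos(c[3])]); a/=np.linalg.norm(a); v=Q-c[:3]; t=v@a; r=np.linalg.norm(v-t[:,None]*a,axis=1)
            s=r-(.0325-.035*t); cap=t-.1
            return np.where(np.abs(s)<np.abs(cap),s,cap)
        r=least_squares(f,[.573,y,.035,.2,0],loss='soft_l1',f_scale=.002)
        a=np.array([-np.sin(r.x[3]),r.x[4],np.cos(r.x[3])]); print(n,col,len(Q),'mouth',r.x.round(4),'inner top',(r.x[:3]+.095*a).round(4),np.sqrt(np.mean(r.fun**2)).round(4))
save('b3.png',cv2.resize(np.vstack(o),None,fx=1.5,fy=1.5))
E
```

```text
time_s: 26.62
ee_pos: [0.4007, -0.3803, 0.2361]
eef_rot: [3.141, 0.001, 1.571]
force: [0.6, 0.4, 1.0]
grip_width: 0.0936
tcp [ 0.4007 -0.3803  0.2361] toolz [ 0.001 -0.001 -1.   ] lean 0.001 toolx [-0.     1.    -0.001]
shift cm [ 0.03  4.93 -1.39] force [0.6 0.4 1. ] w 0.09363073843047445
scene o 1096 mouth [ 0.5719 -0.2407  0.0348  0.1894 -0.0182] inner top [ 0.554  -0.2424  0.1281] 0.0016
scene g 938 mouth [ 0.5699 -0.3812  0.0348  0.1945 -0.0076] inner top [ 0.5515 -0.3819  0.128 ] 0.0019
side o 581 mouth [ 0.5728 -0.2391  0.0326  0.1951 -0.0172] inner top [ 0.5544 -0.2407  0.1258] 0.001
side g 1022 mouth [ 0.5705 -0.3795  0.033   0.1911 -0.0075] inner top [ 0.5525 -0.3803  0.1263] 0.001
```

View pics/b3.png

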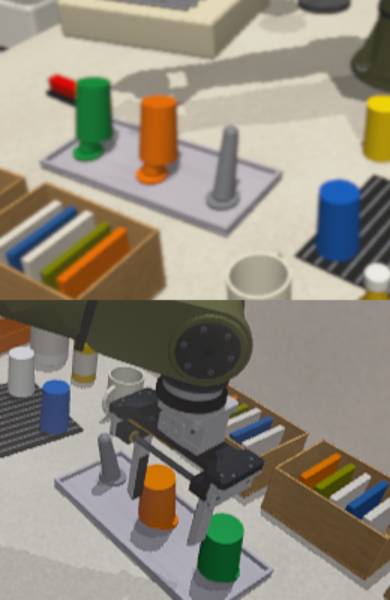

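Both tumblers hang on their own pegs, and the gripper at x = 0.40, z = 0.236 touches nothing. I'm handing in.

```bash
python3 -c "
from station import ctrl
print(ctrl.hand_in())"
```

```text
the job is handed in; nothing more can be done
None
```

I hung the orange tumbler first and then the green one, each mouth down on the peg of its own colour, and handed the job in at about 27 s. I lowered each along the peg's lean until it touched at the computed home depth (11–12 N), eased off, then released it.

- **Fully home:** fits from both cameras after release put each tumbler's inside end within about 3 mm of its peg tip. Both lean about 0.19 rad, and orange did not move while I hung green.
- **Robot clear:** the open gripper was well away from the pegs and the wrist force was near zero.
- **Disagreement:** the scene camera reads about 2 mm higher than the side camera (4 mm for the bare green tip), so I planned the tip heights close to the side camera's readings. No check failed.

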